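# Turn the amplifier's volume up by four clicks

### The arm

A 7-joint arm with a two-finger parallel gripper is mounted at the origin on the work surface. World frame = base frame: x ahead of the robot, y to its left, z up, the work surface at z = 0. Lengths are in mm, angles in rad, forces in N, time in s.
With the tool pointing down it reaches from about 400 to 875 mm from the base axis. Payload 4.4 kg.
Tool frame: the origin (TCP) lies at the very end of the fingers, on their centre line; the grasp point (between the pads) lies 19 mm behind it (ctrl.grip_depth is the distance from the TCP to the grasp point, in mm); z points along the fingers, x is the direction in which the jaws open and shut, and the axes are right-handed (so a half turn about z gives the same grasp; the last joint's range is limited). The gripper opens to 85 mm and grips with 20 to 120 N. Pads are 22 mm wide; open, the fingers measure 114 mm over their backs; the gripper's body (76 mm by 85 mm) begins 54 mm behind the grasp point. The pads swing forward as they close: fully open they stand 13 mm farther back than shut.
Start: joints at [1.252, 0.628, 0.038, 1.517, -0.027, 0.996, -0.02], TCP at [162.603, -629.347, 231.313] pointing down, gripper open.
Joint ranges: [-3.06, 3.06], [-0.37, 2.12], [-1.25, 1.32], [0.18, 2.47], [-1.1, 4.24], [0.23, 1.98], [-2.94, 2.94]. Speed limits (rad/s): [2.57, 2.57, 3.14, 3.14, 3.14, 3.14, 3.14].

### API

Orientations are given as [roll, pitch, yaw] about the fixed x, y, z axes, in that order (R = Rz(yaw) Ry(pitch) Rx(roll)).
In Python, from cell import ctrl gives the robot as it stands.
- The arm moves only by the shell command python3 -m creep 'ROWS'. ROWS is JSON, a list of rows, each an object with "hand": the opening, from 0 (shut) to 1 (fully open); "travel": the shift along the tool's x, y, z in cm, a list of three; "angular": the turn, a rotation vector about the tool's x, y, z in degrees, a list of three. In form: [{"hand": hand, "travel": [tx, ty, tz], "angular": [rx, ry, rz]}, ...]. A call has 1 to 20 rows; each row is the pose to reach, as a shift and turn from the pose measured when the call began, along the tool's axes at that moment; what a row does not reach only later rows make up. A row lasts 1/10 s, in which the tool goes at most 50 mm and 8.59 degrees, less where a joint would pass 70% of its speed; a pose out of reach is approached as far as the arm can. A call with a gripper value outside its range is refused whole. The fingers move at their own pace and stop on an object; the grip force is fixed at half the most. Time passes only in rows, so rows that repeat a pose let the fingers close. It gives the time, the measured TCP pose, the force and the opening at its end, in the units of the state.
- ctrl.read_state(): the state, without advancing time (a new reading comes with each control period).
- ctrl.get_image(name): name is "scene" or "top"; returns a dict with "frame" (384x512x3 uint8, red, green, blue), "fx", "fy", "cx", "cy" (pixels), "D" ([k1, k2, p1, p2, k3] as OpenCV has them; the pictures are not rectified), "origin" and "orientation" of the camera in the world. Camera axes: x right, y down, z forward; pixel columns grow to the right and rows downward; lengths in mm; the calibration is good to about 2 mm. A picture is of the moment at which its call begins. There is no depth.
- ctrl.finish_job(): hands the job in, once; it reports no verdict.
Trained networks look in the newest picture that a camera, given by its name, has taken for a name from the list of things; names that differ only in an ending like _2 or _b are one class to them, and where a whole thing is asked for, a point or a joint stands for the part that bears it (a point fixed in the world has none). Each returns a list of dicts, best first, with "confidence" (0 to 1); they miss things now and then, are a little off and sometimes report something else, mostly with a low value. They report only what shows in the picture. A call takes as long as a camera call.
- ctrl.regions_of(camera, thing): "region" (384x512 bool, what is visible of it).
- ctrl.spot_point(camera, thing): "at" ([x, y, z] in mm, in world coordinates, good to about 4 mm: a listed point, or the origin of a listed thing).
The state is a dict: "clock": time; "qpos": joint angles; "qd": joint speeds; "tau": joint torques, N m; "eef_pos": TCP position; "tool_rot": TCP orientation; "force": force on the tool from outside, world axes, zero at the start; "torque": the same for the moment, N m; "width": finger opening in mm.
Only numpy, scipy, OpenCV 4.12 (cv2) and the standard library are available. Lean on these libraries where they do the work, as an engineer would, in place of code of your own. Each camera call takes 0.05 s, during which the arm holds its last target. There are 200 camera calls.

### The job

Turn the amplifier's volume up by exactly four clicks from where it stands now: with a fingertip, gently push the long pointer of the large dial round clockwise (seen from above), counting the clicks, leave it resting in the fourth click and take the hand away. Do not pinch the pointer or pick anything up, and leave the small round knob and the loose things where they are.

Things in the scene. Friction and masses are not known exactly. Their poses are not given: they have to be found in the camera images.
- amp: Silver amplifier, 210 mm (x) by 340 mm (y), standing on a dark red plinth 270 by 400 mm and 18 mm high; heavy and fixed. Origin on the table under its centre, z up; its front faces its own -x, sockets stick out 28 mm at its back (+x). Its flat top is 90 mm above the table and carries both controls, 160 mm apart, about 80 mm either side of its middle; which is on which side varies.
- dial_axis (a point): Point on the vertical axis of the large volume dial, on the upper face of its light grey round scale plate (124 mm across, 3 mm thick, so 93 mm above the table). The scale plate has one short black tick for each click.
- dial_tip (a point): Upper outer end of the dial's straight pointer, turning with it; x points outward along the pointer, z up. The pointer is one bar running from the axis out to 50 mm, 12 mm wide with two flat upright flanks, from 6 to 30 mm above the scale plate. Pointer and hub (32 mm across, 26 mm high) are black, on a flat silver skirt 60 mm across and 6 mm high that turns with them; a white line on the pointer's top marks its outer end. This point is 28 mm above the scale plate.
- dial (a joint): Turn of the large volume dial in rad, growing clockwise seen from above; 0 is the lowest click, one click is 0.419 rad (24 degrees), 11 click positions from 0 to 4.19 with a stop at either end. It starts at rest in one of the lowest four positions. Sprung: leaving a click takes about 3 to 5 N on the pointer at 38 mm from the axis; past half-way it snaps on by itself into the next click (running ahead of the finger), before half-way it springs back.
- small_knob_mark (a point): Outer end of the white line on top of the small round black knob (24 mm across, 21 mm high above the amplifier's top, on a light grey disc 38 mm across), 11 mm from its axis. Turns easily; leave alone.
- plug: Loose gilt plug standing upright on the amplifier's top near its front, 18 mm across, 45 mm high. Origin at the centre of its underside. Leave alone.
- puck: Loose aluminium foot with a rubber top, 44 mm across, 28 mm high, on the table at the amplifier's left. Origin at the centre of its underside. Leave alone.
- driver: Loose screwdriver with a black handle, 170 mm long, lying on the table at the amplifier's right. Leave alone.

How it is judged:
By the outcome, as a careful person would: the job done as asked, in the order asked, and still so for the second after the job is handed in, with the robot touching nothing.
It also fails if it takes over 48 s, if anything falls off the work surface, if the arm or the gripper's body presses on something with over 40 N, if the wrist force passes 120 N, or if a joint passes its speed limit or range.

## Working session

There is one attempt and no reset: what is moved stays moved. The work goes in short steps, Python scripts to look and compute and a shell command to move; the robot and the scene stay as the last step left them, time stands still between calls to the robot, and variables do not carry over. Pictures are saved under pics/ and viewed, about 8 in all and at most 12, crops included, and the job is handed in when it is done.

```bash
mkdir -p pics
cat > h.py <<'E'
import numpy as np, cv2
from cell import ctrl
from scipy.spatial.transform import Rotation as R
def snap(cam,fn,crop=None,s=1):
    d=ctrl.get_image(cam); im=d["frame"][:,:,::-1]
    if crop: x0,y0,x1,y1=crop; im=im[y0:y1,x0:x1]
    cv2.imwrite(fn,cv2.resize(im,None,fx=s,fy=s,interpolation=cv2.INTER_CUBIC)); return d
E
python3 - <<'E'
from h import *
for c in("scene","top"):
    d=snap(c,f"pics/{c}1.png"); print(c,d["origin"],d["orientation"],d["fx"])
    for t in("amp","dial_axis","dial_tip","small_knob_mark","plug"):
        print(t,[(np.round(q["at"],1).tolist(),round(q["confidence"],2)) for q in ctrl.spot_point(c,t)[:2]])
s=ctrl.read_state(); print(s)
a=cv2.imread("pics/scene1.png");b=cv2.imread("pics/top1.png")
cv2.imwrite("pics/both1.png",cv2.resize(np.hstack([a,b]),(800,300)))
E
```

```text
scene [1175.08709382  -24.87883576  999.46986525] [-2.56286988e+00  7.38364013e-05  1.48402984e+00] 440.48570580621384
amp [([598.5, 56.2, 5.0], 0.89), ([692.1, 303.8, -3.1], 0.54)]
dial_axis []
dial_tip [([612.4, 186.1, 114.9], 0.78)]
small_knob_mark [([557.8, -233.7, -0.4], 0.65), ([571.5, -6.3, 110.3], 0.55)]
plug [([518.5, 79.2, 89.6], 0.52)]
top [ 509.50069685    9.36493067 1043.62484146] [-3.07225492  0.02489138 -1.55330011] 419.4755800780601
amp [([599.6, 58.2, -2.1], 0.73)]
dial_axis [([621.8, 137.7, 88.4], 0.9)]
dial_tip [([611.0, 185.8, 120.5], 0.95)]
small_knob_mark [([572.0, -10.0, 110.5], 0.41)]
plug [([519.3, 82.0, 89.4], 0.59)]
{'clock': 0.6, 'qpos': array([ 1.25219322,  0.62837369,  0.03850637,  1.51743087, -0.02699396,
        0.99629595, -0.01998363]), 'qd': array([ 0.00155825,  0.00035284,  0.00016351, -0.00116983, -0.00054993,
        0.00130871,  0.00141785]), 'tau': array([-1.44992715e-03, -5.62981009e+01,  1.22442607e+00, -1.93697405e+01,
        1.08420686e-02,  1.93381595e-03, -3.75543027e-05]), 'eef_pos': array([ 162.59785438, -629.33532209,  231.32070343]), 'tool_rot': array([-3.14156419e+00, -9.99145287e-06, -1.31800444e+00]), 'force': array([ 0.42327509, -0.00790815, -0.06927364]), 'torque': array([0.00172198, 0.00794456, 0.05963783]), 'width': 85.30659325488499}
```

View pics/top1.png

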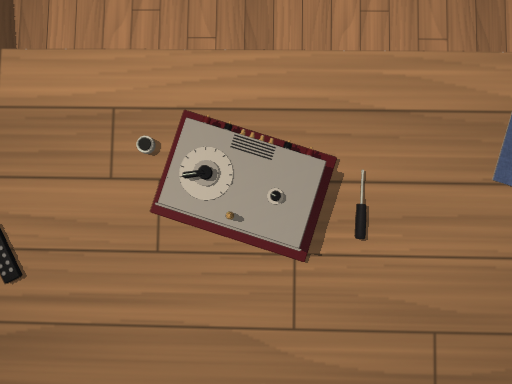

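View pics/scene1.png

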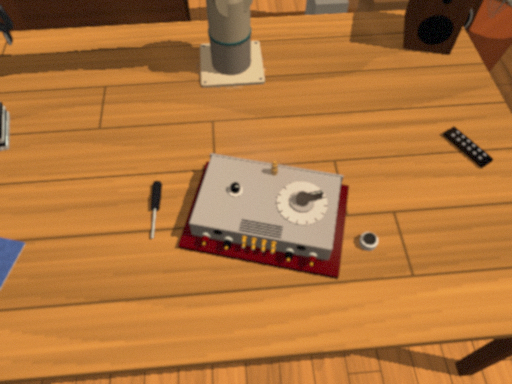

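The top view shows the dial at about (206,173) with its pointer to the left (+y). The small knob is at (276,196) and the plug at (230,215). Next I'll measure the axis and the pointer angle more closely.

```bash
cat >> h.py <<'E'
def back(d,px,z):
    K=np.array([[d["fx"],0,d["cx"]],[0,d["fy"],d["cy"]],[0,0,1.]])
    n=cv2.undistortPoints(np.array(px,float).reshape(-1,1,2),K,np.array(d["D"],float)).reshape(-1,2)
    r=np.c_[n,np.ones(len(n))]@R.from_euler("xyz",d["orientation"]).as_matrix().T
    o=np.array(d["origin"]); return o+r*((z-o[2])/r[:,2])[:,None]
def proj(d,P):
    K=np.array([[d["fx"],0,d["cx"]],[0,d["fy"],d["cy"]],[0,0,1.]])
    M=R.from_euler("xyz",d["orientation"]).as_matrix().T
    return cv2.projectPoints(np.array(P,float).reshape(-1,1,3),cv2.Rodrigues(M)[0],-M@np.array(d["origin"]),K,np.array(d["D"],float))[0].reshape(-1,2)
E
python3 - <<'E'
from h import *
d=snap("top","pics/c2.png",(160,125,250,225),6)
f=d["frame"].astype(int)
print(f[160,190:225:4].tolist(), f[215,190:225:6].tolist())
g=f.min(2); 
for t in(170,185,200,210):
    m=(g>t).astype(np.uint8); m[:, :165]=0
    m=cv2.morphologyEx(m,cv2.MORPH_OPEN,np.ones((3,3)))
    n,l,s,c=cv2.connectedComponentsWithStats(m)
    for i in range(1,n):
        if s[i,4]>300: 
            ctr=max(cv2.findContours((l==i).astype(np.uint8),0,1)[0],key=len)
            e=cv2.fitEllipse(cv2.convexHull(ctr)); print(t,s[i].tolist(),e, back(d,[e[0]],93))
for t in("dial","dial_axis","dial_tip"):
    for r in ctrl.regions_of("top",t)[:1]:
        ys,xs=np.nonzero(r["region"]); print(t,r["confidence"],len(xs),xs.mean(),ys.mean(),xs.min(),xs.max(),ys.min(),ys.max())
E
```

```text
[[190, 177, 157], [191, 177, 157], [190, 177, 156], [172, 160, 143], [159, 148, 133], [155, 144, 129], [187, 175, 155], [188, 175, 155], [187, 175, 155]] [[150, 138, 123], [114, 106, 95], [159, 147, 132], [158, 148, 132], [157, 146, 131], [158, 147, 132]]
dial 0.76 606 203.48679867986797 172.9257425742574 183 217 160 186
dial_tip 0.71 685 202.97080291970804 172.8 182 219 159 186
```

View pics/c2.png

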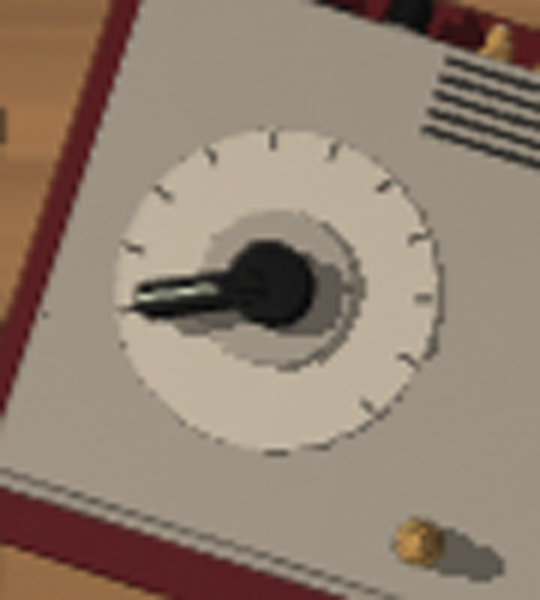

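The close crop shows the pointer at the 0th tick, near (125,308). Ten more ticks are visible going clockwise, so the target is the tick at crop (273,140). I'll fit the axis from the ticks.

Run:
```python
from h import *
from scipy.optimize import least_squares
d=ctrl.get_image("top")
T=np.array([(132,248),(163,193),(211,155),(273,140),(334,150),(385,186),(420,238),(424,298),(409,358),(369,406)])
w=back(d,T/6-.4+[160,125],93)[:,:2]
k=np.arange(1,11)
f=lambda p:(np.c_[p[0]+p[2]*np.cos(p[3]-k*.419),p[1]+p[2]*np.sin(p[3]-k*.419)]-w).ravel()
s=least_squares(f,[622,138,56,1.8]);print(s.x,np.degrees(s.x[3]),abs(s.fun).max())
tip=back(d,[np.array([138,299])/6-.4+[160,125]],122)[0];v=tip[:2]-s.x[:2];print(tip,np.hypot(*v),np.degrees(np.arctan2(v[1],v[0])))
C=s.x[:2];a0=np.degrees(s.x[3])
st=ctrl.read_state();M=R.from_euler("xyz",st["tool_rot"]).as_matrix()
ps=np.radians(a0+20) 
P=np.r_[C+42*np.r_[np.cos(ps),np.sin(ps)]-17*np.r_[np.sin(ps),-np.cos(ps)],231]
print("start pose",P,"travel cm",M.T@(P-st["eef_pos"])/10)
```

```text
[616.66803125 140.08707904  57.30457617   1.72836427] 99.02797835185878 0.8580388268990049
[608.78387944 187.39258572 122.        ] 47.95801092620233 99.46220518054665
start pose [581.42358319 168.56213623 231.        ] travel cm [-6.67796267e+01 -6.05062407e+01  3.28949152e-02]
```

```bash
python3 -m creep '[{"hand":0,"travel":[-18.6,-39.6,0],"angular":[0,0,-40]},{"hand":0,"travel":[-18.6,-39.6,0],"angular":[0,0,-40]},{"hand":0,"travel":[-18.6,-39.6,0],"angular":[0,0,-40]},{"hand":0,"travel":[-18.6,-39.6,0],"angular":[0,0,-60]},{"hand":0,"travel":[-18.6,-39.6,0],"angular":[0,0,-60]},{"hand":0,"travel":[-18.6,-39.6,0],"angular":[0,0,-60]},{"hand":0,"travel":[-18.6,-39.6,0],"angular":[0,0,-90]},{"hand":0,"travel":[-18.6,-39.6,0],"angular":[0,0,-90]},{"hand":0,"travel":[-66.8,-60.5,0],"angular":[0,0,-120]},{"hand":0,"travel":[-66.8,-60.5,0],"angular":[0,0,-120]},{"hand":0,"travel":[-66.8,-60.5,0],"angular":[0,0,-120]},{"hand":0,"travel":[-66.8,-60.5,0],"angular":[0,0,-120]},{"hand":0,"travel":[-66.8,-60.5,0],"angular":[0,0,-120]},{"hand":0,"travel":[-66.8,-60.5,0],"angular":[0,0,-120]},{"hand":0,"travel":[-66.8,-60.5,0],"angular":[0,0,-120]},{"hand":0,"travel":[-66.8,-60.5,0],"angular":[0,0,-120]},{"hand":0,"travel":[-66.8,-60.5,0],"angular":[0,0,-120]},{"hand":0,"travel":[-66.8,-60.5,0],"angular":[0,0,-120]},{"hand":0,"travel":[-66.8,-60.5,0],"angular":[0,0,-120]},{"hand":0,"travel":[-66.8,-60.5,0],"angular":[0,0,-120]}]'
cat >> h.py <<'E'
C=np.array([616.7,140.1]);A0=99.0
def goto(th,r=42,z=108,off=17):
    "tool-frame travel (cm) and rz (deg) to a pose with radial x at th deg, pad edge on line at th"
    st=ctrl.read_state();M=R.from_euler("xyz",st["tool_rot"]).as_matrix();p=np.radians(th)
    P=np.r_[C+r*np.r_[np.cos(p),np.sin(p)]-off*np.r_[np.sin(p),-np.cos(p)],z]
    T=np.c_[[np.cos(p),np.sin(p),0],[np.sin(p),-np.cos(p),0],[0,0,-1]]
    return np.round(M.T@(P-st["eef_pos"])/10,2),np.round(np.degrees(R.from_matrix(M.T@T).as_rotvec()),1)
def rep():
    st=ctrl.read_state();e=st["eef_pos"];yaw=np.degrees(st["tool_rot"][2])
    print("t",round(st["clock"],2),"eef",np.round(e,1),"rpy",np.round(np.degrees(st["tool_rot"]),1),"F",np.round(st["force"],2),"w",round(st["width"],1),"q7",round(st["qpos"][6],2))
E
python3 - <<'E'
from h import *
rep()
print(goto(A0+14,z=231),goto(A0+14,z=140),goto(A0+14,z=108))
E
```

```text
clock: 2.85
eef_pos: [580.9, 178.5, 232.0]
tool_rot: [-3.138, -0.006, 0.787]
force: [-1.4, 0.3, 0.4]
width: -0.3
t 2.85 eef [580.9 178.5 232. ] rpy [-179.8   -0.4   45.1] F [-1.39  0.27  0.4 ] w -0.3 q7 0.12
(array([-0.18,  0.72,  0.1 ]), array([  0. ,  -0.4, -67.9])) (array([-0.24,  0.75,  9.2 ]), array([  0. ,  -0.4, -67.9])) (array([-0.26,  0.77, 12.4 ]), array([  0. ,  -0.4, -67.9]))
```

```bash
python3 -m creep '[{"hand":0,"travel":[-0.2,0.7,3],"angular":[0,-0.4,-67.9]},{"hand":0,"travel":[-0.2,0.7,5],"angular":[0,-0.4,-67.9]},{"hand":0,"travel":[-0.2,0.7,7],"angular":[0,-0.4,-67.9]},{"hand":0,"travel":[-0.2,0.7,8],"angular":[0,-0.4,-67.9]},{"hand":0,"travel":[-0.2,0.7,8],"angular":[0,-0.4,-67.9]},{"hand":0,"travel":[-0.2,0.7,8],"angular":[0,-0.4,-67.9]},{"hand":0,"travel":[-0.2,0.7,8],"angular":[0,-0.4,-67.9]},{"hand":0,"travel":[-0.2,0.7,8],"angular":[0,-0.4,-67.9]},{"hand":0,"travel":[-0.2,0.7,8],"angular":[0,-0.4,-67.9]},{"hand":0,"travel":[-0.2,0.7,8],"angular":[0,-0.4,-67.9]},{"hand":0,"travel":[-0.2,0.7,8],"angular":[0,-0.4,-67.9]}]'
python3 - <<'E'
from h import *
rep()
print(goto(A0+14,z=108))
snap("top","pics/t3.png",(150,115,270,215),5)
snap("scene","pics/s3.png",(230,120,390,260),5)
E
```

```text
clock: 3.95
eef_pos: [584.6, 172.4, 152.0]
tool_rot: [3.141, -0.0, 1.969]
force: [0.1, -0.2, -0.4]
width: 0.2
t 3.95 eef [584.6 172.4 152. ] rpy [180.   -0.  112.8] F [ 0.13 -0.17 -0.41] w 0.2 q7 1.04
(array([-0.03, -0.01,  4.4 ]), array([ 0. , -0. , -0.2]))
```

View pics/s3.png

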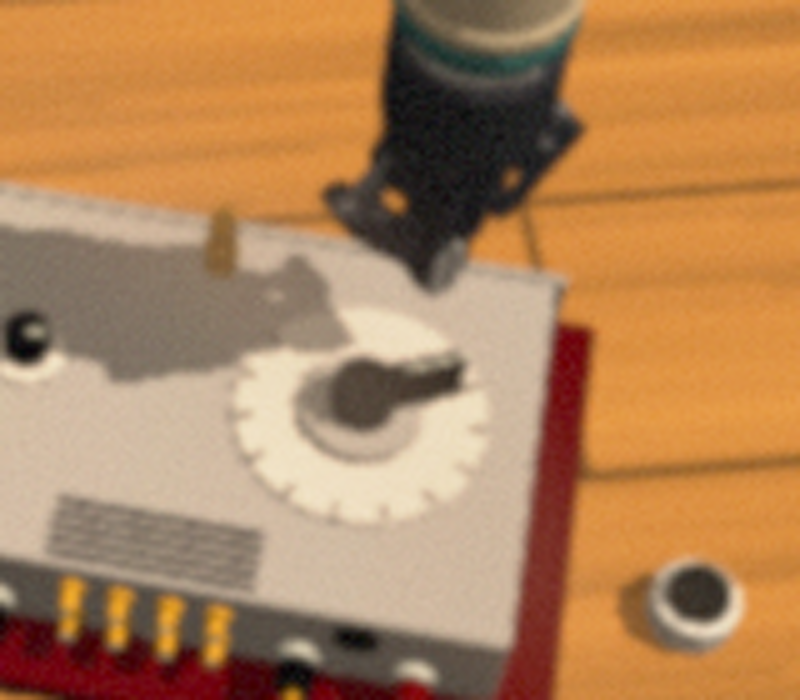

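The scene view shows the shut fingers at crop (440,280), above and on the robot side of the pointer, whose tip is at crop (460,370). The way down is clear, so I'm descending.

```bash
python3 -m creep '[{"hand":0,"travel":[0,0,1.5],"angular":[0,0,0]},{"hand":0,"travel":[0,0,3],"angular":[0,0,0]},{"hand":0,"travel":[0,0,4],"angular":[0,0,0]},{"hand":0,"travel":[0,0,4.4],"angular":[0,0,0]},{"hand":0,"travel":[0,0,4.4],"angular":[0,0,0]}]'
python3 - <<'E'
from h import *
rep()
for k in(8,4,0,-4,-8,-11,-13,-15):print(k,*goto(A0+k))
E
```

```text
clock: 4.55
eef_pos: [584.0, 172.5, 106.9]
tool_rot: [-3.14, -0.0, 1.97]
force: [0.3, -1.1, 0.5]
width: 0.1
t 4.55 eef [584.  172.5 106.9] rpy [-179.9   -0.   112.9] F [ 0.29 -1.11  0.45] w 0.1 q7 1.0
8 [ 0.09  0.49 -0.11] [-0.1 -0.   5.9]
4 [ 0.17  0.8  -0.11] [-0.1 -0.   9.9]
0 [ 0.23  1.11 -0.11] [-0.1 -0.  13.9]
-4 [ 0.26  1.43 -0.11] [-0.1 -0.  17.9]
-8 [ 0.27  1.74 -0.11] [-0.1 -0.  21.9]
-11 [ 0.27  1.98 -0.11] [-0.1 -0.  24.9]
-13 [ 0.26  2.14 -0.11] [-0.1 -0.  26.9]
-15 [ 0.24  2.29 -0.11] [-0.1 -0.  28.9]
```

```bash
python3 -m creep '[{"hand":0,"travel":[0.1,0.5,-0.1],"angular":[0,0,6]},{"hand":0,"travel":[0.2,0.8,-0.1],"angular":[0,0,10]},{"hand":0,"travel":[0.23,1.1,-0.1],"angular":[0,0,14]},{"hand":0,"travel":[0.26,1.25,-0.1],"angular":[0,0,16]},{"hand":0,"travel":[0.26,1.43,-0.1],"angular":[0,0,18]},{"hand":0,"travel":[0.27,1.6,-0.1],"angular":[0,0,20]},{"hand":0,"travel":[0.27,1.74,-0.1],"angular":[0,0,22]},{"hand":0,"travel":[0.27,1.74,-0.1],"angular":[0,0,22]}]'
cat >> h.py <<'E'
def tip():
    for c in("scene","top"):
        ctrl.get_image(c)
        for q in ctrl.spot_point(c,"dial_tip")[:1]:
            v=np.array(q["at"])[:2]-C; print(c,"tip r",round(np.hypot(*v),1),"turned",round(A0-np.degrees(np.arctan2(v[1],v[0])),1),"conf",round(q["confidence"],2))
E
python3 - <<'E'
from h import *
rep();tip()
for k in(-8,-10,-12,-14,-16):print(k,*goto(A0+k))
E
```

```text
clock: 5.35
eef_pos: [596.7, 182.0, 108.0]
tool_rot: [-3.137, 0.001, 1.586]
force: [-6.1, -1.0, 4.6]
width: -0.1
t 5.35 eef [596.7 182.  108. ] rpy [-1.797e+02  1.000e-01  9.090e+01] F [-6.12 -0.97  4.6 ] w -0.1 q7 0.69
-8 [-0.03  0.2  -0.  ] [-0.3  0.  -0.1]
-10 [ 0.03  0.35 -0.  ] [-0.3  0.   1.9]
-12 [ 0.08  0.5  -0.  ] [-0.3  0.   3.9]
-14 [ 0.13  0.65 -0.  ] [-0.3  0.1  5.9]
-16 [ 0.17  0.81 -0.  ] [-0.3  0.1  7.9]
```

```bash
python3 -m creep '[{"hand":0,"travel":[0,0.3,0],"angular":[0,0,1]},{"hand":0,"travel":[0.03,0.4,0],"angular":[0,0,2]},{"hand":0,"travel":[0.05,0.45,0],"angular":[0,0,3]},{"hand":0,"travel":[0.08,0.5,0],"angular":[0,0,4]},{"hand":0,"travel":[0.08,0.5,0],"angular":[0,0,4]}]'
python3 - <<'E'
from h import *
rep();tip()
for k in(-8,-10,-12,-14,-16):print(k,*goto(A0+k))
snap("scene","pics/s4.png",(260,150,350,240),6)
E
```

```text
clock: 6.05
eef_pos: [601.5, 183.6, 108.1]
tool_rot: [-3.136, 0.0, 1.517]
force: [-4.1, 1.4, 2.6]
width: 0.3
t 6.05 eef [601.5 183.6 108.1] rpy [-179.7    0.    86.9] F [-4.09  1.4   2.64] w 0.3 q7 0.64
scene tip r 47.4 turned 8.6 conf 0.73
-8 [-0.2  -0.3   0.01] [-0.2 -0.  -4.1]
-10 [-0.13 -0.16  0.01] [-0.2 -0.  -2.1]
-12 [-0.07 -0.01  0.01] [-0.2 -0.  -0.1]
-14 [-0.01  0.13  0.01] [-0.2 -0.   1.9]
-16 [0.04 0.28 0.01] [-0.2 -0.   3.9]
```

View pics/s4.png

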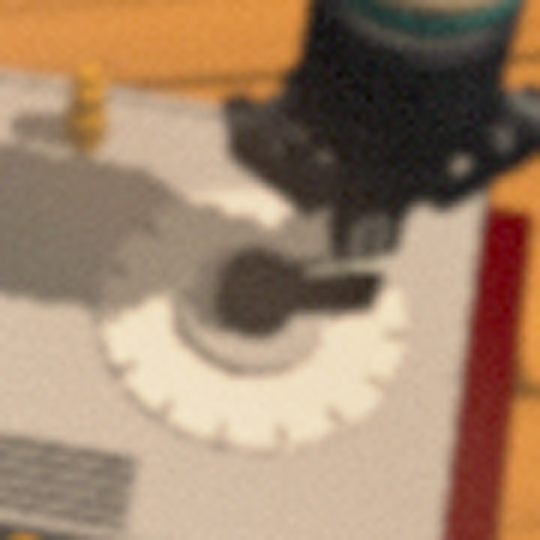

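The finger is on the pointer's flank at crop (370,250) and the pointer has turned about 9–12°. The force is falling, so the snap is near.

```bash
python3 -m creep '[{"hand":0,"travel":[-0.01,0.1,0],"angular":[0,0,1]},{"hand":0,"travel":[0,0.17,0],"angular":[0,0,2]},{"hand":0,"travel":[0.02,0.22,0],"angular":[0,0,3]},{"hand":0,"travel":[0.02,0.22,0],"angular":[0,0,3]}]'
python3 - <<'E'
from h import *
rep();tip()
for k in(-12,-14,-16,-18,-20,-22,-24,-26,-28,-30,-32,-34,-36):print(k,*goto(A0+k))
E
```

```text
clock: 6.7
eef_pos: [605.0, 183.2, 108.0]
tool_rot: [-3.138, 0.001, 1.464]
force: [-1.7, 1.0, 0.2]
width: 0.3
t 6.7 eef [605.  183.2 108. ] rpy [-179.8    0.    83.9] F [-1.66  1.03  0.19] w 0.3 q7 0.6
scene tip r 49.7 turned 12.8 conf 0.97
-12 [-0.02 -0.3  -0.  ] [-0.2  0.  -3.1]
-14 [ 0.04 -0.15 -0.  ] [-0.2  0.  -1.1]
-16 [ 0.1  -0.01 -0.  ] [-0.2  0.   0.9]
-18 [ 0.16  0.14 -0.  ] [-0.2  0.1  2.9]
-20 [ 0.2   0.29 -0.  ] [-0.2  0.1  4.9]
-22 [ 0.25  0.44 -0.  ] [-0.2  0.1  6.9]
-24 [ 0.29  0.6  -0.01] [-0.2  0.1  8.9]
-26 [ 0.32  0.75 -0.01] [-0.2  0.1 10.9]
-28 [ 0.35  0.91 -0.01] [-0.2  0.1 12.9]
-30 [ 0.37  1.06 -0.01] [-0.2  0.1 14.9]
-32 [ 0.39  1.22 -0.01] [-0.2  0.1 16.9]
-34 [ 0.4   1.38 -0.01] [-0.2  0.1 18.9]
-36 [ 0.4   1.54 -0.01] [-0.2  0.1 20.9]
```

```bash
python3 -m creep '[{"hand":0,"travel":[0.1,0.06,0],"angular":[0,0,2]},{"hand":0,"travel":[0.15,0.14,0],"angular":[0,0,3]},{"hand":0,"travel":[0.15,0.14,0],"angular":[0,0,3]}]'
python3 - <<'E'
from h import *
rep();tip()
for k in(-18,-20,-22,-24,-26,-28,-30,-32,-34,-36):print(k,*goto(A0+k))
E
```

```text
clock: 7.2
eef_pos: [606.9, 183.6, 107.9]
tool_rot: [-3.139, 0.002, 1.411]
force: [-1.2, 0.2, -1.3]
width: -0.1
t 7.2 eef [606.9 183.6 107.9] rpy [-1.799e+02  1.000e-01  8.080e+01] F [-1.23  0.21 -1.3 ] w -0.1 q7 0.56
scene tip r 45.6 turned 16.7 conf 0.65
-18 [ 0.01 -0.04  0.  ] [-0.1  0.  -0.1]
-20 [0.07 0.1  0.  ] [-0.1  0.1  1.9]
-22 [0.12 0.25 0.  ] [-0.1  0.1  3.9]
-24 [0.16 0.4  0.  ] [-0.1  0.1  5.9]
-26 [ 0.2   0.56 -0.  ] [-0.1  0.1  7.9]
-28 [ 0.24  0.71 -0.  ] [-0.1  0.1  9.9]
-30 [ 0.27  0.87 -0.  ] [-0.1  0.1 11.9]
-32 [ 0.3   1.02 -0.  ] [-0.1  0.1 13.9]
-34 [ 0.32  1.18 -0.  ] [-0.1  0.1 15.9]
-36 [ 0.33  1.34 -0.  ] [-0.1  0.1 17.9]
```

```bash
python3 -m creep '[{"hand":0,"travel":[0.07,0.1,0],"angular":[0,0,2]},{"hand":0,"travel":[0.12,0.25,0],"angular":[0,0,4]},{"hand":0,"travel":[0.16,0.4,0],"angular":[0,0,6]},{"hand":0,"travel":[0.16,0.4,0],"angular":[0,0,6]}]'
python3 - <<'E'
from h import *
rep();tip();tip()
snap("scene","pics/s5.png",(260,150,350,240),6)
for k in(-26,-28,-30,-32,-34,-36,-38,-40):print(k,*goto(A0+k))
E
```

```text
clock: 7.8
eef_pos: [611.7, 185.1, 108.1]
tool_rot: [-3.14, 0.001, 1.306]
force: [0.1, -0.7, 0.3]
width: 0.2
t 7.8 eef [611.7 185.1 108.1] rpy [-179.9    0.    74.8] F [ 0.06 -0.74  0.32] w 0.2 q7 0.48
scene tip r 48.3 turned 24.5 conf 0.77
top tip r 3.0 turned 100.9 conf 0.68
scene tip r 49.7 turned 25.0 conf 0.83
-26 [ 0.07  0.15 -0.  ] [-0.1  0.1  1.9]
-28 [ 0.12  0.3  -0.  ] [-0.1  0.1  3.9]
-30 [ 0.16  0.45 -0.  ] [-0.1  0.1  5.9]
-32 [ 0.21  0.6  -0.  ] [-0.1  0.1  7.9]
-34 [ 0.24  0.76 -0.  ] [-0.1  0.1  9.9]
-36 [ 0.27  0.91 -0.  ] [-0.1  0.1 11.9]
-38 [ 0.3   1.07 -0.  ] [-0.1  0.1 13.9]
-40 [ 0.32  1.23 -0.  ] [-0.1  0.1 15.9]
```

View pics/s5.png

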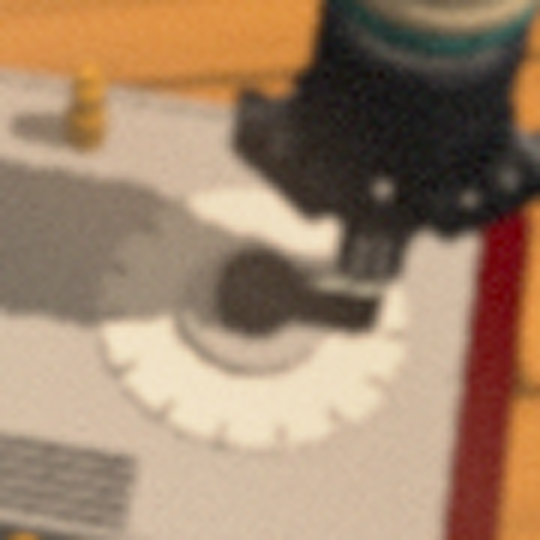

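The pointer now rests in click 1, with its tip on the tick at crop (395,328). Now I'll push to click 2.

```bash
python3 -m creep '[{"hand":0,"travel":[0.12,0.3,0],"angular":[0,0,4]},{"hand":0,"travel":[0.19,0.53,0],"angular":[0,0,7]},{"hand":0,"travel":[0.23,0.68,0],"angular":[0,0,9]},{"hand":0,"travel":[0.26,0.83,0],"angular":[0,0,11]},{"hand":0,"travel":[0.28,0.99,0],"angular":[0,0,13]},{"hand":0,"travel":[0.31,1.15,0],"angular":[0,0,15]},{"hand":0,"travel":[0.33,1.27,0],"angular":[0,0,16.5]},{"hand":0,"travel":[0.34,1.37,0],"angular":[0,0,18]},{"hand":0,"travel":[0.34,1.46,0],"angular":[0,0,19]},{"hand":0,"travel":[0.34,1.46,0],"angular":[0,0,19]}]'
python3 - <<'E'
from h import *
rep();tip();tip()
for k in range(-40,-72,-2):print(k,*goto(A0+k))
E
```

```text
clock: 9.25
eef_pos: [627.1, 184.1, 108.0]
tool_rot: [-3.141, 0.001, 0.975]
force: [-0.6, 0.2, 0.3]
width: -0.1
t 9.25 eef [627.1 184.1 108. ] rpy [-1.80e+02  1.00e-01  5.58e+01] F [-0.57  0.24  0.25] w -0.1 q7 0.23
scene tip r 49.2 turned 42.8 conf 0.78
top tip r 88.2 turned 202.6 conf 0.71
scene tip r 45.7 turned 43.6 conf 0.78
-40 [-0.09 -0.25  0.  ] [-0.1  0.1 -3.1]
-42 [-0.03 -0.1   0.  ] [-0.1  0.1 -1.1]
-44 [0.03 0.05 0.  ] [-0.1  0.1  0.9]
-46 [0.09 0.19 0.  ] [-0.1  0.1  2.9]
-48 [0.14 0.34 0.  ] [-0.1  0.1  4.9]
-50 [0.18 0.5  0.  ] [-0.1  0.1  6.9]
-52 [0.22 0.65 0.  ] [-0.1  0.1  8.9]
-54 [0.25 0.8  0.  ] [-0.1  0.1 10.9]
-56 [0.28 0.96 0.  ] [-0.1  0.1 12.9]
-58 [0.3  1.12 0.  ] [-0.1  0.1 14.9]
-60 [0.32 1.27 0.  ] [-0.1  0.1 16.9]
-62 [0.33 1.43 0.  ] [-0.1  0.1 18.9]
-64 [0.34 1.59 0.  ] [-0.1  0.1 20.9]
-66 [0.34 1.75 0.  ] [-0.1  0.1 22.9]
-68 [0.33 1.91 0.  ] [-0.1  0.1 24.9]
-70 [0.32 2.06 0.  ] [-0.1  0.1 26.9]
```

It has snapped into click 2, with hardly any force left on the finger. Now on to click 3.

```bash
python3 -m creep '[{"hand":0,"travel":[0.1,0.25,0],"angular":[0,0,4]},{"hand":0,"travel":[0.19,0.53,0],"angular":[0,0,7.5]},{"hand":0,"travel":[0.24,0.73,0],"angular":[0,0,10]},{"hand":0,"travel":[0.27,0.88,0],"angular":[0,0,12]},{"hand":0,"travel":[0.29,1.04,0],"angular":[0,0,14]},{"hand":0,"travel":[0.31,1.2,0],"angular":[0,0,16]},{"hand":0,"travel":[0.33,1.35,0],"angular":[0,0,18]},{"hand":0,"travel":[0.34,1.51,0],"angular":[0,0,20]},{"hand":0,"travel":[0.34,1.63,0],"angular":[0,0,21.5]},{"hand":0,"travel":[0.34,1.75,0],"angular":[0,0,23]},{"hand":0,"travel":[0.34,1.83,0],"angular":[0,0,24]},{"hand":0,"travel":[0.34,1.83,0],"angular":[0,0,24]}]'
python3 - <<'E'
from h import *
rep();tip();tip()
for k in range(-66,-98,-2):print(k,*goto(A0+k))
snap("scene","pics/s6.png",(260,150,350,240),6)
E
```

```text
clock: 10.85
eef_pos: [644.3, 175.6, 108.1]
tool_rot: [3.14, 0.002, 0.555]
force: [-0.3, 0.4, -0.5]
width: 0.1
t 10.85 eef [644.3 175.6 108.1] rpy [1.799e+02 1.000e-01 3.180e+01] F [-0.32  0.38 -0.54] w 0.1 q7 -0.08
scene tip r 51.4 turned 68.0 conf 0.88
scene tip r 50.8 turned 70.7 conf 0.6
top tip r 371.5 turned 198.5 conf 0.48
-66 [-0.03 -0.09  0.  ] [-0.   0.1 -1.1]
-68 [0.03 0.05 0.  ] [-0.   0.1  0.9]
-70 [0.08 0.2  0.  ] [-0.   0.1  2.9]
-72 [0.13 0.35 0.  ] [-0.   0.1  4.9]
-74 [0.18 0.5  0.  ] [-0.   0.1  6.9]
-76 [0.21 0.66 0.  ] [-0.   0.1  8.9]
-78 [0.25 0.81 0.  ] [-0.   0.1 10.9]
-80 [0.28 0.97 0.  ] [-0.   0.1 12.9]
-82 [0.3  1.12 0.  ] [-0.   0.1 14.9]
-84 [0.32 1.28 0.  ] [-0.   0.1 16.9]
-86 [0.33 1.44 0.  ] [-0.   0.1 18.9]
-88 [0.33 1.6  0.  ] [-0.   0.1 20.9]
-90 [0.33 1.75 0.  ] [-0.   0.1 22.9]
-92 [0.33 1.91 0.  ] [-0.   0.1 24.9]
-94 [0.32 2.07 0.  ] [-0.   0.1 26.9]
-96 [0.3  2.23 0.  ] [ 0.   0.1 28.9]
```

View pics/s6.png

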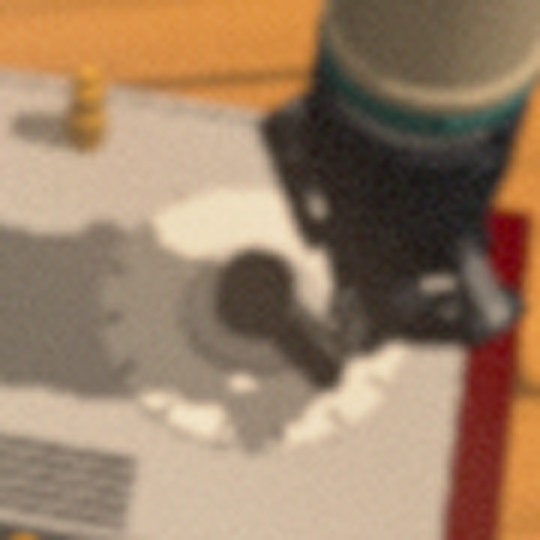

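The pointer is in click 3, at about 70° turned, with its tip at crop (330,385). Now the last click, using the same push.

```bash
python3 -m creep '[{"hand":0,"travel":[0.1,0.25,0],"angular":[0,0,4]},{"hand":0,"travel":[0.19,0.53,0],"angular":[0,0,7.5]},{"hand":0,"travel":[0.24,0.73,0],"angular":[0,0,10]},{"hand":0,"travel":[0.27,0.88,0],"angular":[0,0,12]},{"hand":0,"travel":[0.29,1.04,0],"angular":[0,0,14]},{"hand":0,"travel":[0.31,1.2,0],"angular":[0,0,16]},{"hand":0,"travel":[0.33,1.35,0],"angular":[0,0,18]},{"hand":0,"travel":[0.33,1.51,0],"angular":[0,0,20]},{"hand":0,"travel":[0.33,1.63,0],"angular":[0,0,21.5]},{"hand":0,"travel":[0.33,1.75,0],"angular":[0,0,23]},{"hand":0,"travel":[0.33,1.83,0],"angular":[0,0,24]},{"hand":0,"travel":[0.33,1.83,0],"angular":[0,0,24]}]'
python3 - <<'E'
from h import *
rep();tip();tip()
E
```

```text
clock: 12.5
eef_pos: [656.3, 161.1, 108.1]
tool_rot: [3.139, 0.002, 0.136]
force: [0.6, -0.7, -0.1]
width: -0.0
t 12.5 eef [656.3 161.1 108.1] rpy [1.799e+02 1.000e-01 7.800e+00] F [ 0.63 -0.68 -0.06] w -0.0 q7 -0.39
scene tip r 52.3 turned 94.6 conf 0.57
scene tip r 50.6 turned 94.9 conf 0.7
```

```bash
python3 -m creep '[{"hand":0,"travel":[0,-0.5,0],"angular":[0,0,0]},{"hand":0,"travel":[0,-1.2,0],"angular":[0,0,0]},{"hand":0,"travel":[0,-1.8,-1.5],"angular":[0,0,0]},{"hand":0,"travel":[0,-2,-5],"angular":[0,0,0]},{"hand":0,"travel":[0,-3,-9],"angular":[0,0,0]},{"hand":0,"travel":[0,-7,-12],"angular":[0,0,0]},{"hand":0,"travel":[0,-12,-12],"angular":[0,0,0]},{"hand":0,"travel":[0,-17,-12],"angular":[0,0,0]},{"hand":0,"travel":[0,-22,-12],"angular":[0,0,0]},{"hand":0,"travel":[0,-27,-12],"angular":[0,0,0]},{"hand":0,"travel":[0,-30,-12],"angular":[0,0,0]},{"hand":0,"travel":[0,-30,-12],"angular":[0,0,0]},{"hand":0,"travel":[0,-30,-12],"angular":[0,0,0]}]'
python3 - <<'E'
from h import *
rep();tip()
for t in("plug","puck","small_knob_mark","driver"):print(t,[np.round(q["at"],0).tolist() for q in ctrl.spot_point("top",t)[:1]])
d=snap("top","pics/t7.png",(160,125,250,225),6)
print((proj(d,[[*(C+50*np.r_[np.cos(a),np.sin(a)]),121] for a in np.radians([A0-72,A0-96,A0-120])])-[160,125])*6)
E
```

```text
clock: 14.2
eef_pos: [614.0, 461.4, 228.5]
tool_rot: [3.141, 0.002, 0.14]
force: [0.6, -0.6, 0.1]
width: -0.1
t 14.2 eef [614.  461.4 228.5] rpy [1.8e+02 1.0e-01 8.0e+00] F [ 0.55 -0.58  0.11] w -0.1 q7 -0.7
top tip r 52.6 turned 96.7 conf 0.71
plug [[520.0, 84.0, 94.0]]
puck [[698.0, 306.0, 4.0]]
small_knob_mark [[572.0, -8.0, 108.0]]
driver [[556.0, -226.0, -2.0]]
[[206.07475985 157.36485217]
 [260.31136472 143.71095057]
 [315.22741035 153.10356735]]
```

View pics/t7.png

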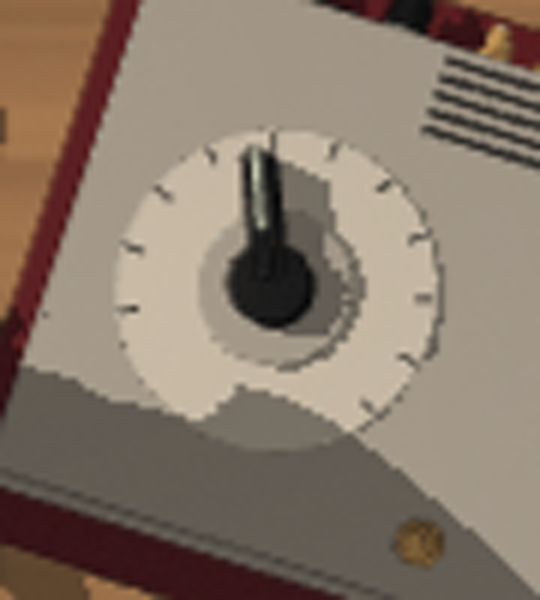

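The pointer tip is at crop (257,150), and the fourth click is predicted at (260,144). The starting tick at (128,308) is now uncovered, with three more ticks between it and the pointer's. The plug hasn't moved and the hand is clear, so I'm handing in.

```bash
python3 -c "
from cell import ctrl
print(ctrl.finish_job())"
```

```text
the job is handed in; nothing more can be done
None
```

The volume is up by exactly four clicks, from the lowest click to the fourth. I pushed the pointer round clockwise with the shut fingertips, one click at a time, then backed off, lifted and moved the hand away to the left. The job was handed in at about 14 s.

- **Dial:** the last top picture shows the pointer on the fourth tick. The network put the turn at 96.7° against the ideal 96°. The pointer tip is about 7 px from where I predicted it in the 6× crop, roughly 1 px in the original picture.
- **Other things:** the plug and small-knob mark read within about 5 mm of their first positions, which is the network's own error, and the plug looks the same in the picture. I measured the puck and screwdriver only after the pushing, but the hand never went near either of them at their height.
- **Forces:** the highest I read was about 8 N in total, during the first push, and readings were under 1 N after letting go. I only read the force at the end of each move.
- **Bad readings:** while the arm was over the dial, the top-camera tip readings were false (3 to 370 mm from the axis). I ignored them and counted the clicks from the scene camera.

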